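Index the carving vise to the magnifier

ROBOT

A 7-joint arm with a two-finger parallel gripper is mounted at the origin on the work surface. World frame = base frame: x ahead of the robot, y to its left, z up, the work surface at z = 0. Lengths are in m, angles in rad, forces in N, time in s.
With the tool pointing down it reaches from about 0.4 to 0.85 m from the base axis. Payload 4.4 kg.
Tool frame: the origin (TCP) lies midway between the tips of the shut fingers; the grasp point (between the pads) lies 19 mm behind it; z points along the fingers, y is the line along which they close (so a half turn about z gives the same grasp; the last joint's range is limited). The gripper opens to 94 mm and grips with 3 to 60 N. Pads are 16 mm wide; open, the fingers measure 119 mm over their backs; the gripper's body (75 mm by 177 mm) begins 78 mm behind the grasp point.
Start: joints at [1.044, 0.628, 0.038, 1.517, -0.027, 0.996, -0.02], TCP at [0.289, -0.582, 0.172] pointing down, gripper open.
Joint ranges: [-3.06, 3.06], [-0.37, 2.12], [-1.25, 1.32], [0.18, 2.47], [-1.1, 4.24], [0.23, 1.98], [-2.94, 2.94]. Speed limits (rad/s): [2.57, 2.57, 3.14, 3.14, 3.14, 3.14, 3.14].

INTERFACE

Orientations are given as [roll, pitch, yaw] about the fixed x, y, z axes, in that order (R = Rz(yaw) Ry(pitch) Rx(roll)).
In Python, from rig import read_state, read_camera, finish_job gives the robot as it stands.
- The arm moves only by the tool apply_moves, never from a script. Its argument "motion" is a list of rows, each an object with "delta_pos": the shift along the tool's x, y, z in cm, a list of three; "yaw": the turn about the tool's z in rad. A call has 1 to 10 rows; each row shifts and turns the commanded pose from where the row before left it, along the tool's axes as they then stand; what a row does not reach is not made up. A row lasts 1/8 s, in which the tool goes at most 62.5 mm and 10.7 degrees, less where a joint would pass 70% of its speed; a pose out of reach is approached as far as the arm can. A call is refused whole if a number of a shift passes 6.25 or a number of a turn 0.188, either way. A call with a gripper value outside its range is refused whole. "jaw" is the finger opening in cm, from 0 to 9.4, set as the call begins (left out, the last holds). The fingers move at their own pace and stop on an object; "grip_force" is the grip in N (left out, the last holds). Time passes only in rows, so rows that do not move let the fingers close. It gives the time, the measured TCP pose, the force, the opening and the grip force at its end, in the units of the state.
- read_state(): the state, without advancing time (a new reading comes with each control period).
- read_camera(name): name is "side" or "top" or "wrist"; returns a dict with "pixels" (400x640x3 uint8, blue, green, red), "depth" (400x640 float32, m along the optical axis (not along the pixel's ray), 0 where there is no reading), "intrinsics" (3x3 intrinsics, pixels), "cam_to_world" (4x4, takes a point from camera to world coordinates). Camera axes: x right, y down, z forward; pixel columns grow to the right and rows downward; lengths in m; the calibration is good to about 2 mm. A picture is of the moment at which its call begins.
- finish_job(): hands the job in; it is judged then, once.
The state is a dict: "t": time; "q": joint angles; "joint_vel": joint speeds; "joint_torque": joint torques, N m; "tcp_pos": TCP position; "tool_rot": TCP orientation; "wrist_force": force on the tool from outside, world axes, zero at the start; "ft_torque": the same for the moment, N m; "grip_width": finger opening in m; "gripper_force": force on a finger pad.
Only numpy, scipy, OpenCV 4.12 (cv2) and the standard library are available. Lean on these libraries where they do the work, as an engineer would, in place of code of your own. Each camera call takes 0.05 s, during which the arm holds its last target. There are 200 camera calls.

TASK

Bring the tip of the clamped knife-handle blank under the bench magnifier (the clear round glass, not the solid lamp shade): lift the carving vise's sprung plunger by its black knob, turn the vise head round, and let the plunger drop fully home in the slot there. Let go of it, and leave the knives, sheath and sanding block around the vise where they are.

Things in the scene. Friction and masses are not known exactly. Their poses are not given: they have to be found in the camera images.
- vise_base: Round grey fixed base of the carving vise, 256 mm across, 18 mm thick. Origin: centre of its underside, on the head's vertical turning axis. On it, 105 mm from the axis, a row of steel lands (tops 40 mm above the table) with five radial slots 18 mm wide: one towards the base's -x, the others 30 and 60 degrees to either side of it; the plunger's nose sits 16 mm deep in a slot.
- head (a joint): Turn of the vise head on the base, rad, counter-clockwise from above, -1.22 to 1.22. At 0 (the start) the plunger is over the middle slot, towards the base's -x, and the blank points along the base's +x. Slots at -1.047, -0.524, 0, 0.524, 1.047. It turns with light friction and stays where it is left once the plunger is up.
- plunger (a joint): Lift of the sprung plunger in the end of the head's index arm, m: 0 fully home in a slot, about 0.016 when its round nose rests on a land between slots, 0.030 at most. A spring pulls it down with about 4 N at 0 and 8 N at the top.
- knob_grip (a point): Centre of the plunger's upright round black knob, the point to grip: 32 mm across, 40 mm high (20 mm below and above this point). 112 mm above the table when home, 105 mm from the turning axis, across from the blank's tip; rises with the plunger. The plunger's guide below the knob is 34 mm across, its top 86 mm above the table.
- blank_tip (a point): Free end of the light wooden knife-handle blank clamped in the vise, 104 mm above the table, 150 mm from the turning axis on the far side from the plunger. The blank is 26 mm wide, its top 117 mm above the table; its back end and the jaws reach 45 mm from the axis towards the plunger.
- lens_center (a point): Centre of the bench magnifier's round clear glass (96 mm across with its dark rim), level, 160 mm above the table, on a post that stands beyond it; fixed. It overhangs the circle of the blank's tip, 145 mm from the turning axis, in line (within 3 mm) with the blank when the plunger is in one of the slots.
- lamp: Small work lamp with a solid dark round shade (72 mm across, 155 to 198 mm above the table) on a like post; fixed. Origin on the table below the shade's centre. It stands over another position of the blank's tip; magnifier and lamp may change places.
- knife_a: loose finished knife with dark wooden handle, 230 mm long, lying flat; origin at the guard
- knife_b: second loose finished knife, like the first
- sheath: loose black knife sheath, 185 mm long, lying flat
- sanding_block: loose cork sanding block 112 x 67 x 25 mm
Not all that is in view belongs to the job. Leave any pink or purple look-alike of the part that bears lens_center alone.

How it is judged:
By the outcome, as a careful person would: the job done as asked, in the order asked, and still so for the second after the job is handed in, with the robot touching nothing.
It also fails if it takes over 35 s, if anything falls off the work surface, if the arm or the gripper's body presses on something with over 40 N, if the wrist force passes 120 N, or if a joint passes its speed limit or range.

## Working session

There is one attempt and no reset: what is moved stays moved. The work goes in short steps, Python scripts to look and compute and a tool call to move; the robot and the scene stay as the last step left them, time stands still between calls to the robot, and variables do not carry over. Pictures are saved under pics/ and viewed, at most 10 in all, crops included, and the job is handed in when it is done.

Besides the shell and the picture viewer there is one more tool, called by a JSON object that holds its "name" and its "arguments", one argument or row to a line. apply_moves: Moves the arm, as the interface text tells. Its arguments: {"type":"object","properties":{"motion":{"type":"array","items":{"type":"object","properties":{"delta_pos":{"type":"array","items":{"type":"number"}},"yaw":{"type":"number"}}}},"jaw":{"type":"number"},"grip_force":{"type":"number"}},"required":["motion"]}

```bash
mkdir -p pics
cat > h.py <<'E'
import numpy as np, cv2
from rig import read_state, read_camera
def snap(n,tag):
    c=read_camera(n); cv2.imwrite(f'pics/{tag}.png',c['pixels']); np.savez(f'{tag}.npz',**{k:c[k] for k in('pixels','depth','intrinsics','cam_to_world')}); return c
def pt(tag,u,v,z=None):
    c=np.load(tag+'.npz'); K=c['intrinsics'];T=c['cam_to_world']
    r=np.linalg.inv(K)@[u,v,1]; d=float(c['depth'][int(v),int(u)])
    if z is not None:
        w=T[:3,:3]@r; d=(z-T[2,3])/w[2]
    return T[:3,:3]@(r*d)+T[:3,3]
E
python3 -c "
from h import *
snap('top','top0');snap('side','side0')
print(read_state())
for t in('top0','side0'):print(np.load(t+'.npz')['cam_to_world'].round(3))"
```

```text
{'t': 0.1, 'q': array([ 1.04419221,  0.6292583 ,  0.03846309,  1.51826081, -0.02700259,
        0.99629305, -0.01998842]), 'joint_vel': array([-2.13790066e-03, -1.20792122e-03, -1.98797180e-03, -5.04341876e-03,
        8.08177855e-05, -1.79661035e-03, -8.90735459e-05]), 'joint_torque': array([ 3.80005629e-03, -5.50784647e+01,  1.14759944e+00, -1.87114692e+01,
       -5.21950645e-02,  1.91794324e-02,  1.26849545e-05]), 'tcp_pos': array([ 0.28876028, -0.58160622,  0.17094574]), 'tool_rot': array([-3.13989181e+00,  2.57718088e-05,  4.60799642e-01]), 'wrist_force': array([0.14692665, 0.81868237, 1.00188711]), 'ft_torque': array([-0.00544807,  0.00124839, -0.01565463]), 'gripper_force': 0.0, 'grip_width': 0.09389324000170406}
[[-0.12  -0.972  0.204  0.277]
 [-0.993  0.117 -0.027  0.071]
 [ 0.003 -0.205 -0.979  1.202]
 [ 0.     0.     0.     1.   ]]
[[-0.903 -0.286  0.32   0.082]
 [-0.429  0.613 -0.663  0.911]
 [-0.006 -0.736 -0.677  1.005]
 [ 0.     0.     0.     1.   ]]
```

View pics/top0.png

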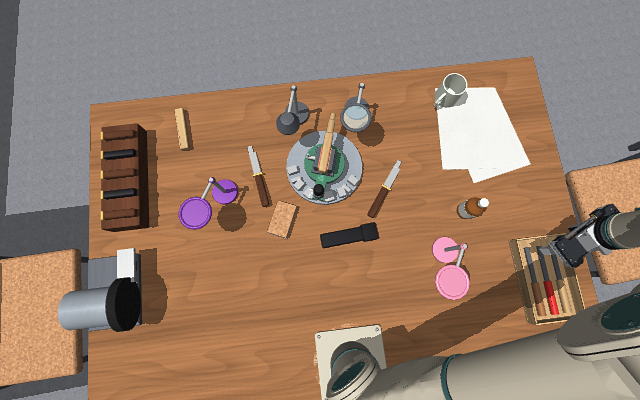

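View pics/side0.png

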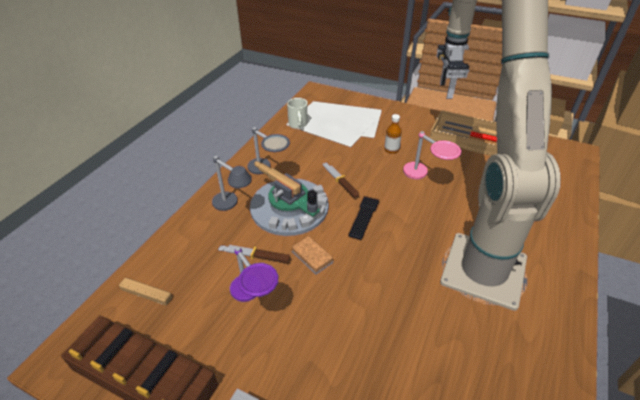

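The top view shows the base at about (324,167), the knob at (319,190), the blank tip at (331,115), the clear lens at (356,117) and the dark lamp at (288,122). The side view agrees. Next I'll enlarge both.

```bash
python3 -c "
from h import *
a=cv2.imread('pics/top0.png')[75:215,250:410]; cv2.imwrite('pics/tc.png',cv2.resize(a,None,fx=4,fy=4,interpolation=cv2.INTER_CUBIC))
b=cv2.imread('pics/side0.png')[120:240,200:350]; cv2.imwrite('pics/sc.png',cv2.resize(b,None,fx=4,fy=4,interpolation=cv2.INTER_CUBIC))
"
```

```text
(no output)
```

View pics/tc.png

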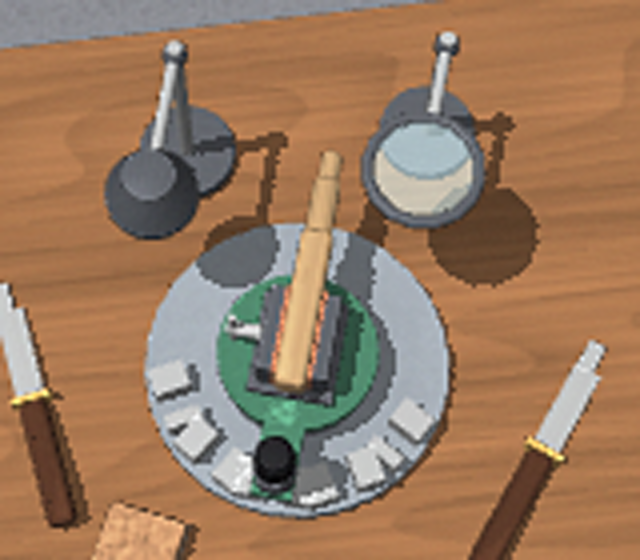

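View pics/sc.png

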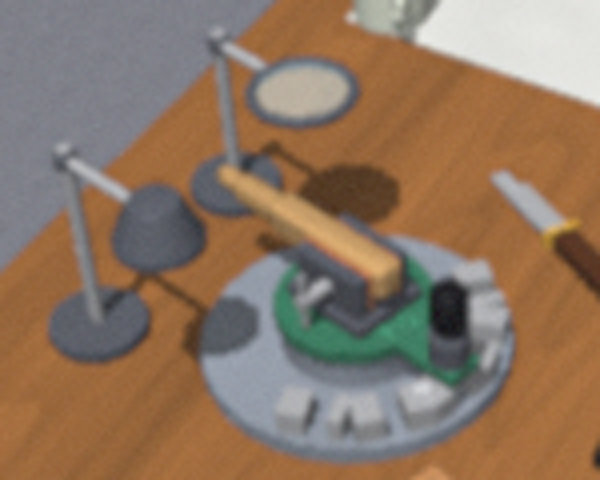

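The crops put the top-view knob at (318.8,190), tip (332.7,114.5) and lens (356,117). In the side view the knob is at (312.3,197), tip (257,164) and lens (275.5,142.8). I'll triangulate these.

```bash
cat >> h.py <<'E'
def tri(t1,p1,t2,p2):
    A=[];b=[]
    for t,p in((t1,p1),(t2,p2)):
        c=np.load(t+'.npz');T=c['cam_to_world'];d=T[:3,:3]@np.linalg.inv(c['intrinsics'])@[*p,1];d/=np.linalg.norm(d)
        P=np.eye(3)-np.outer(d,d);A.append(P);b.append(P@T[:3,3])
    x,r,_,_=np.linalg.lstsq(np.vstack(A),np.hstack(b),rcond=None);return x.round(4),np.sqrt(r).round(4)
E
python3 -c "
from h import *
T='top0';S='side0'
print('knob',tri(T,(318.8,190),S,(312.3,197)));print('tip',tri(T,(332.7,114.5),S,(257,164)));print('lens',tri(T,(356,117),S,(275.5,142.8)))
print('lamp',tri(T,(288,122.5),S,(239.5,177)))
# base rim via plane z=.018 : left,right,top,bottom of disc in crop
E=np.array([[145,370],[452,365],[299,223],[299,518],[190,270],[410,270],[190,468],[415,462]])/4+[250,75]
P=np.array([pt(T,*e,z=.018)[:2] for e in E])
s=np.linalg.lstsq(np.c_[2*P,np.ones(len(P))],(P**2).sum(1),rcond=None)[0];print('base',s[:2],np.sqrt(s[2]+s[:2]@s[:2]))
print('knob depth',pt(T,319,188),pt(S,312,196))
"
```

```text
knob (array([0.5241, 0.0373, 0.108 ]), array([0.001]))
tip (array([ 0.766 , -0.0376,  0.101 ]), array([0.0032]))
lens (array([ 0.7259, -0.1013,  0.1568]), array([0.0014]))
lamp (array([0.7294, 0.1063, 0.166 ]), array([0.0005]))
base [0.62252072 0.00507027] 0.12743012729217157
knob depth [0.52544652 0.03688216 0.13189518] [0.51662074 0.05248677 0.12726496]
```

Distances and heights check out: knob to axis 103.5 mm, tip to axis 150 mm, lens to axis 148 mm. The blank's azimuth is about -0.30 and the lens's about -0.80, so the target slot is -0.524; the lamp sits at +1.05. I'll raise the arm over the clutter and approach.

{"name": "apply_moves", "arguments": {
  "motion": [
    {"delta_pos": [0, 0, -4.5], "yaw": 0},
    {"delta_pos": [0, 0, -4.5], "yaw": 0},
    {"delta_pos": [0, 0, -4.0], "yaw": 0},
    {"delta_pos": [3.5, -3.2, 0], "yaw": 0},
    {"delta_pos": [3.5, -3.2, 0], "yaw": 0},
    {"delta_pos": [3.5, -3.2, 0], "yaw": 0},
    {"delta_pos": [3.5, -3.2, 0], "yaw": 0},
    {"delta_pos": [3.5, -3.2, 0], "yaw": 0},
    {"delta_pos": [3.5, -3.2, 0], "yaw": 0},
    {"delta_pos": [3.5, -3.2, 0], "yaw": 0}
  ],
  "jaw": 6
}}

```text
t: 1.35
tcp_pos: [0.4091, -0.271, 0.3016]
tool_rot: [-3.141, 0.0, 0.461]
wrist_force: [0.3, -0.2, 0.5]
grip_width: 0.0597
gripper_force: 0.0
```

{"name": "apply_moves", "arguments": {
  "motion": [
    {"delta_pos": [3.5, -3.2, 0], "yaw": 0},
    {"delta_pos": [3.5, -3.2, 0], "yaw": 0},
    {"delta_pos": [3.5, -3.2, 0], "yaw": 0},
    {"delta_pos": [3.5, -3.2, 0], "yaw": 0},
    {"delta_pos": [3.5, -3.2, 0], "yaw": 0},
    {"delta_pos": [3.0, -3.2, 0], "yaw": 0},
    {"delta_pos": [0, 0, 0], "yaw": -0.17},
    {"delta_pos": [0, 0, 0], "yaw": -0.17},
    {"delta_pos": [0, 0, 0], "yaw": -0.17},
    {"delta_pos": [0, 0, 0], "yaw": -0.17}
  ]
}}

```text
t: 2.6
tcp_pos: [0.5068, -0.0095, 0.3014]
tool_rot: [-3.141, 0.0, 1.146]
wrist_force: [-0.6, 0.2, 0.5]
grip_width: 0.0601
gripper_force: 0.0
```

{"name": "apply_moves", "arguments": {
  "motion": [
    {"delta_pos": [0, 0, 0], "yaw": -0.17},
    {"delta_pos": [0, 0, 0], "yaw": -0.17},
    {"delta_pos": [0, 0, 0], "yaw": -0.17},
    {"delta_pos": [0, 0, 0], "yaw": -0.17},
    {"delta_pos": [0, 0, 0], "yaw": -0.17},
    {"delta_pos": [0, 0, 0], "yaw": -0.17},
    {"delta_pos": [0, 0, 0], "yaw": -0.17},
    {"delta_pos": [0, 0, 0], "yaw": -0.17},
    {"delta_pos": [0, 0, 0], "yaw": -0.17},
    {"delta_pos": [0, 0, 0], "yaw": -0.17}
  ]
}}

```text
t: 3.85
tcp_pos: [0.5068, -0.0096, 0.3014]
tool_rot: [-3.141, -0.001, 2.846]
wrist_force: [-0.4, 0.2, -0.7]
grip_width: 0.0599
gripper_force: 0.0
```

Now a close look with the wrist camera.

```bash
python3 -c "
from h import *
c=snap('wrist','w1'); print(c['cam_to_world'].round(3),c['intrinsics'])"
```

```text
[[ 0.291  0.931  0.22   0.443]
 [ 0.957 -0.283 -0.067  0.009]
 [-0.     0.23  -0.973  0.515]
 [ 0.     0.     0.     1.   ]] [[317.61754991   0.         320.59832831]
 [  0.         317.61754991 199.38981062]
 [  0.           0.           1.        ]]
```

View pics/w1.png

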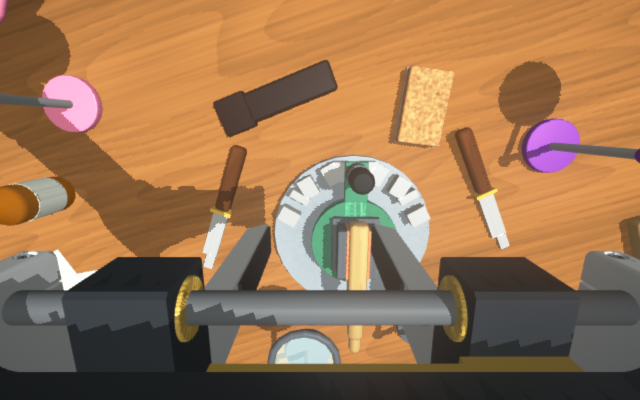

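The wrist view shows the knob's top centred near (361,181), the blank from (358,225) to its tip at (354,345), and the lens at (304,347).

```bash
python3 -c "
from h import *
W='w1'
p=np.load('w1.npz')['pixels'].astype(int); d=np.load('w1.npz')['depth']
sub=p[160:205,335:395]; m=(sub.max(2)<70)
v,u=np.nonzero(m); print('dark',u.min()+335,u.max()+335,v.min()+160,v.max()+160)
m2=m&(d[160:205,335:395]<.515-.12); v,u=np.nonzero(m2); 
print('knob px by depth',u.mean()+335,v.mean()+160,len(u))
for q in[(361,181)]: print(pt(W,*q),pt(W,*q,z=.132))
Q=np.array([pt(W,a+335,b+160) for a,b in zip(u,v)]);Q=Q[Q[:,2]>.127];print('top disc',Q.mean(0),Q.min(0),Q.max(0),len(Q))
print('tri w-top',tri('w1',(361,181),'top0',(319,187.5)))
t=pt(W,354,345,z=.104);b=pt(W,358,226,z=.117);print(t,b,np.arctan2(*(t-b)[1::-1]))
"
```

```text
Traceback (most recent call last):
ValueError: zero-size array to reduction operation minimum which has no identity
```

```bash
python3 -c "
from h import *
W='w1'
z=np.load('w1.npz');p=z['pixels'];d=z['depth'];print(p.dtype,p.shape,p[181,350:375:4],d[181,345:378:4].round(3))
Q=np.array([pt(W,a,b) for a in range(340,385) for b in range(160,205)]);Q=Q[(Q[:,2]>.125)&(Q[:,2]<.14)];print('top disc',Q.mean(0),Q.min(0),Q.max(0),len(Q))
print(pt(W,361,181),pt(W,361,181,z=.132))
print('tri w-top',tri('w1',(361,181),'top0',(319,187.5)))
t=pt(W,354,345,z=.104);b=pt(W,358,226,z=.117);print(t,b,np.arctan2(*(t-b)[1::-1]))
"
```

```text
uint8 (400, 640, 3) [[ 58  67  73]
 [ 75  80  85]
 [ 81  86  91]
 [ 82  87  92]
 [ 84  89  93]
 [ 84  89  95]
 [102 107 110]] [0.463 0.402 0.387 0.387 0.388 0.387 0.388 0.389 0.481]
top disc [0.52308185 0.03753383 0.13084751] [0.50861832 0.0224585  0.12522029] [0.53946698 0.05322958 0.13424333] 492
[0.52147834 0.0364827  0.13152907] [0.52138127 0.03644897 0.132     ]
tri w-top (array([0.5218, 0.0364, 0.1426]), array([0.0038]))
[ 0.76323545 -0.03675994  0.104     ] [0.58111471 0.01799117 0.117     ] -0.29203545352925875
```

{"name": "apply_moves", "arguments": {
  "motion": [
    {"delta_pos": [-0.2, 4.9, 0], "yaw": 0},
    {"delta_pos": [0, 0, 4.5], "yaw": 0},
    {"delta_pos": [0, 0, 4.5], "yaw": 0},
    {"delta_pos": [0, 0, 3.5], "yaw": 0},
    {"delta_pos": [0, 0, 2.5], "yaw": 0},
    {"delta_pos": [0, 0, 2.0], "yaw": 0},
    {"delta_pos": [0, 0, 2.0], "yaw": 0},
    {"delta_pos": [0, 0, 1.5], "yaw": 0},
    {"delta_pos": [0, 0, 0], "yaw": 0}
  ]
}}

```text
t: 5.03
tcp_pos: [0.5228, 0.0365, 0.0958]
tool_rot: [-3.141, -0.002, 2.84]
wrist_force: [0.5, 0.3, 0.3]
grip_width: 0.0599
gripper_force: 0.0
```

{"name": "apply_moves", "arguments": {
  "motion": [
    {"delta_pos": [0, 0, 0], "yaw": 0},
    {"delta_pos": [0, 0, 0], "yaw": 0},
    {"delta_pos": [0, 0, 0], "yaw": 0},
    {"delta_pos": [0, 0, 0], "yaw": 0},
    {"delta_pos": [0, 0, 0], "yaw": 0},
    {"delta_pos": [0, 0, 0], "yaw": 0}
  ],
  "jaw": 0,
  "grip_force": 30
}}

```text
t: 5.78
tcp_pos: [0.5253, 0.037, 0.0985]
tool_rot: [3.141, 0.003, 2.841]
wrist_force: [-0.9, -0.4, 10.1]
grip_width: 0.0037
gripper_force: 5.2
```

Opening of 3.7 mm means the knob isn't between the pads. Taking a look.

```bash
python3 -c "
from h import *
a=snap('side','s2')['pixels'][130:230,240:340]; b=snap('wrist','w2')['pixels'][:, 120:560]
a=cv2.resize(a,(400,400),interpolation=cv2.INTER_CUBIC); cv2.imwrite('pics/c2.png',cv2.resize(np.hstack([a,b]),(798,380)))
print(read_state())"
```

```text
{'t': 5.875, 'q': array([ 0.25029098,  0.60678393, -0.56319411,  1.92922399,  0.47246021,
        0.73494672,  0.68054317]), 'joint_vel': array([ 0.00125943, -0.00215956, -0.00033262,  0.00048492,  0.00139538,
       -0.0008758 ,  0.00118386]), 'joint_torque': array([-3.19373386e-02, -4.07071781e+01, -4.80442330e+00, -1.12539572e+01,
        2.06480973e-02, -9.34497756e-02, -1.50027199e-04]), 'tcp_pos': array([0.52536026, 0.0370852 , 0.09847032]), 'tool_rot': array([3.14035599, 0.0036021 , 2.84073809]), 'wrist_force': array([ 0.20180967, -1.1482096 , 10.01287502]), 'ft_torque': array([-0.00446865, -0.04369463,  0.02008197]), 'gripper_force': 5.107464040629566, 'grip_width': 0.0003575693577178294}
```

View pics/c2.png

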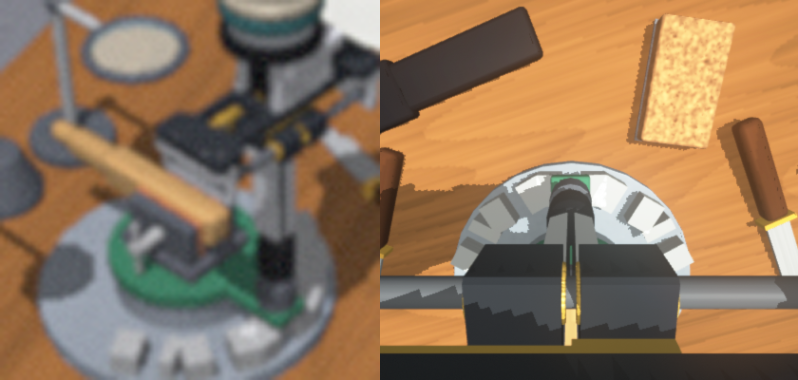

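```bash
python3 -c "
from h import *
a=np.load('s2.npz')['pixels'][160:215,285:340]; b=np.load('w2.npz')['pixels'][170:280, 360:470]
cv2.imwrite('pics/c3.png',np.hstack([cv2.resize(a,(400,400),interpolation=cv2.INTER_CUBIC),cv2.resize(b,(400,400),interpolation=cv2.INTER_CUBIC)]))
for v in range(176,216,3): print(v,pt('s2',312,v).round(3))
for v in range(180,260,8): print(v,pt('w2',436-0,v).round(3))"
```

```text
176 [0.516 0.05  0.202]
179 [0.518 0.048 0.189]
182 [0.516 0.052 0.181]
185 [0.518 0.049 0.167]
188 [0.519 0.046 0.153]
191 [0.519 0.048 0.143]
194 [0.518 0.049 0.132]
197 [0.518 0.05  0.121]
200 [0.517 0.053 0.111]
203 [0.517 0.052 0.099]
206 [0.515 0.057 0.091]
209 [0.518 0.051 0.072]
212 [0.518 0.053 0.061]
215 [0.517 0.055 0.05 ]
180 [0.547 0.149 0.001]
188 [ 0.555  0.148 -0.   ]
196 [0.563 0.146 0.   ]
204 [0.571 0.144 0.001]
212 [0.579 0.142 0.   ]
220 [ 0.588  0.141 -0.   ]
228 [ 0.596  0.139 -0.   ]
236 [ 0.605  0.137 -0.001]
244 [0.605 0.131 0.017]
252 [0.606 0.125 0.031]
```

View pics/c3.png

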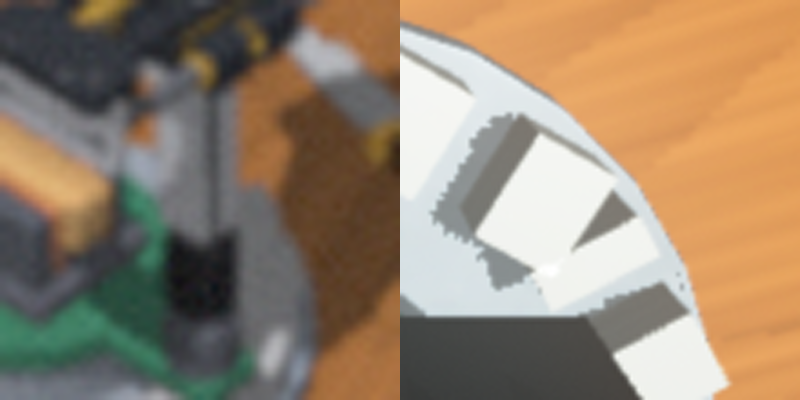

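```bash
python3 -c "
from h import *
print('w1 fingers');
for u,v in((264,232),(262,240),(255,255),(240,280),(384,232),(390,245),(400,260)): print(u,v,pt('w1',u,v).round(3))
print('w2')
p=np.load('w2.npz')['pixels']
for v in range(176,270,5): print(v,*[(pt('w2',u,v).round(3).tolist(),p[v,u].tolist()) for u in(308,320,332)])
print('side rows'); q=np.load('s2.npz')['pixels']
for v in range(184,212,2): print(v,[q[v,u].mean().astype(int) for u in range(303,324)])
q=np.load('side0.npz')['pixels'];print('side0')
for v in range(184,212,2): print(v,[q[v,u].mean().astype(int) for u in range(303,324)])
"
```

```text
w1 fingers
264 232 [ 0.489 -0.038  0.347]
262 240 [ 0.49  -0.037  0.359]
255 255 [ 0.489 -0.037  0.379]
240 280 [ 0.489 -0.038  0.403]
384 232 [0.507 0.025 0.35 ]
390 245 [0.507 0.025 0.369]
400 260 [0.508 0.025 0.386]
w2
176 ([0.503, 0.031, 0.017], [231, 229, 222]) ([0.506, 0.041, 0.017], [231, 229, 222]) ([0.509, 0.052, 0.019], [233, 230, 224])
181 ([0.506, 0.03, 0.024], [128, 134, 137]) ([0.511, 0.04, 0.017], [229, 227, 220]) ([0.512, 0.051, 0.027], [127, 133, 135])
186 ([0.505, 0.032, 0.06], [115, 149, 99]) ([0.508, 0.041, 0.058], [114, 145, 101]) ([0.511, 0.05, 0.059], [129, 168, 109])
191 ([0.508, 0.031, 0.063], [112, 137, 100]) ([0.508, 0.041, 0.078], [87, 90, 95]) ([0.514, 0.049, 0.063], [109, 124, 105])
196 ([0.507, 0.032, 0.084], [83, 85, 90]) ([0.51, 0.04, 0.085], [151, 149, 146]) ([0.513, 0.049, 0.083], [106, 107, 108])
201 ([0.511, 0.031, 0.086], [98, 99, 99]) ([0.509, 0.041, 0.105], [63, 68, 74]) ([0.516, 0.048, 0.087], [149, 146, 143])
206 ([0.509, 0.033, 0.109], [58, 63, 68]) ([0.509, 0.041, 0.118], [62, 67, 71]) ([0.513, 0.048, 0.11], [67, 71, 76])
211 ([0.509, 0.033
[... 9371 characters left out ...]
73), np.int64(94), np.int64(104), np.int64(106), np.int64(131), np.int64(160), np.int64(169)]
208 [np.int64(95), np.int64(95), np.int64(97), np.int64(94), np.int64(74), np.int64(69), np.int64(74), np.int64(75), np.int64(78), np.int64(78), np.int64(74), np.int64(74), np.int64(65), np.int64(59), np.int64(69), np.int64(85), np.int64(99), np.int64(123), np.int64(158), np.int64(174), np.int64(160)]
210 [np.int64(79), np.int64(81), np.int64(87), np.int64(90), np.int64(80), np.int64(75), np.int64(77), np.int64(77), np.int64(76), np.int64(74), np.int64(75), np.int64(71), np.int64(65), np.int64(64), np.int64(74), np.int64(85), np.int64(106), np.int64(141), np.int64(169), np.int64(163), np.int64(128)]
```

The fingertips are standing on top of the knob (top z 0.132) while the reported TCP z is 0.0985. So the real fingertips sit about 33 mm higher than reported, and depth in the first wrist view agrees: visible tips at about 0.34 with TCP at 0.301. I'll lift, reopen and descend by the corrected amount.

{"name": "apply_moves", "arguments": {
  "motion": [
    {"delta_pos": [0, 0, -1.5], "yaw": 0},
    {"delta_pos": [0, 0, -1.5], "yaw": 0}
  ]
}}

```text
t: 6.12
tcp_pos: [0.5234, 0.0367, 0.1277]
tool_rot: [-3.142, -0.0, 2.841]
wrist_force: [-0.3, 0.4, -0.4]
grip_width: 0.0005
gripper_force: 0.0
```

{"name": "apply_moves", "arguments": {
  "motion": [
    {"delta_pos": [0, 0, 0], "yaw": 0},
    {"delta_pos": [0, 0, 0], "yaw": 0},
    {"delta_pos": [0, 0, 0], "yaw": 0},
    {"delta_pos": [0, 0, 0], "yaw": 0}
  ],
  "jaw": 6
}}

```text
t: 6.62
tcp_pos: [0.5233, 0.0367, 0.1264]
tool_rot: [-3.141, -0.001, 2.841]
wrist_force: [0.5, 0.2, -0.0]
grip_width: 0.0371
gripper_force: 0.0
```

```bash
python3 -c "
from h import *
c=snap('wrist','w3');s=read_state();print(s['tcp_pos'],s['tool_rot'],s['wrist_force'],s['grip_width'])
snap('side','s3')
p=c['pixels'][150:300,240:400];cv2.imwrite('pics/c4.png',cv2.resize(p,(640,600)))
# lowest visible points on fingers
d=c['depth'];K=c['intrinsics'];T=c['cam_to_world'];v,u=np.mgrid[:400,:640];X=np.stack([(u-K[0,2])/K[0,0]*d,(v-K[1,2])/K[1,1]*d,d],-1)@T[:3,:3].T+T[:3,3]
R=X-s['tcp_pos'];m=(d>0)&(d<.36)&(np.abs(R[...,1])<.06)&(np.abs(R[...,0])<.03)&(X[...,2]>.14)&(X[...,2]<.22)
for lo,hi in((240,320),(320,400)):
  mm=m.copy();mm[:,:lo]=0;mm[:,hi:]=0;P=X[mm];print(len(P),P[P[:,2].argsort()][:8].round(4))
"
```

```text
[0.5233429  0.03670175 0.12644627] [-3.14143406e+00 -6.43030084e-04  2.84084573e+00] [-0.11378564 -0.14426483  0.7384315 ] 0.04088422726590103
1539 [[0.5095 0.0197 0.1598]
 [0.5092 0.0192 0.16  ]
 [0.5096 0.0204 0.1601]
 [0.5077 0.0192 0.1609]
 [0.5109 0.0201 0.1616]
 [0.5073 0.0188 0.1616]
 [0.5115 0.0199 0.1617]
 [0.5071 0.0183 0.1617]]
1532 [[0.5205 0.056  0.1606]
 [0.5208 0.0571 0.1606]
 [0.5201 0.0592 0.1608]
 [0.5209 0.0558 0.161 ]
 [0.5205 0.0566 0.1611]
 [0.5196 0.058  0.1612]
 [0.5209 0.0601 0.1613]
 [0.5231 0.0552 0.1617]]
```

View pics/c4.png

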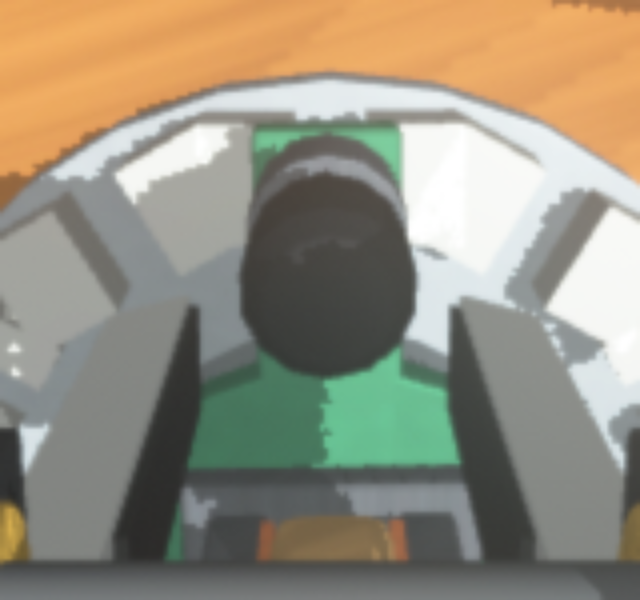

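The wrist crop shows the open fingers straddling the knob symmetrically. Their tips are at z 0.160 with TCP at 0.126, which confirms the 33.5 mm offset. Descending 62 mm.

{"name": "apply_moves", "arguments": {
  "motion": [
    {"delta_pos": [0, 0, 0], "yaw": 0},
    {"delta_pos": [0, 0, 0], "yaw": 0},
    {"delta_pos": [0, 0, 0], "yaw": 0},
    {"delta_pos": [0, 0, 2.0], "yaw": 0},
    {"delta_pos": [0, 0, 2.0], "yaw": 0},
    {"delta_pos": [0, 0, 1.2], "yaw": 0},
    {"delta_pos": [0, 0, 1.0], "yaw": 0},
    {"delta_pos": [0, 0, 0], "yaw": 0}
  ]
}}

```text
t: 7.72
tcp_pos: [0.5233, 0.0367, 0.0643]
tool_rot: [-3.141, -0.001, 2.841]
wrist_force: [1.0, 0.0, -0.5]
grip_width: 0.06
gripper_force: 0.0
```

{"name": "apply_moves", "arguments": {
  "motion": [
    {"delta_pos": [0, 0, 0], "yaw": 0},
    {"delta_pos": [0, 0, 0], "yaw": 0},
    {"delta_pos": [0, 0, 0], "yaw": 0},
    {"delta_pos": [0, 0, 0], "yaw": 0},
    {"delta_pos": [0, 0, 0], "yaw": 0},
    {"delta_pos": [0, 0, 0], "yaw": 0}
  ],
  "jaw": 0,
  "grip_force": 35
}}

```text
t: 8.48
tcp_pos: [0.5239, 0.0368, 0.0651]
tool_rot: [3.141, 0.001, 2.841]
wrist_force: [-0.6, -1.0, 3.8]
grip_width: 0.0309
gripper_force: 35.0
```

{"name": "apply_moves", "arguments": {
  "motion": [
    {"delta_pos": [0, 0, -0.6], "yaw": 0},
    {"delta_pos": [0, 0, -0.6], "yaw": 0},
    {"delta_pos": [0, 0, -0.6], "yaw": 0},
    {"delta_pos": [0, 0, -0.6], "yaw": 0},
    {"delta_pos": [0, 0, 0], "yaw": 0},
    {"delta_pos": [0, 0, 0], "yaw": 0}
  ]
}}

```text
t: 9.22
tcp_pos: [0.5237, 0.0367, 0.0888]
tool_rot: [3.141, 0.0, 2.841]
wrist_force: [2.7, 1.0, -7.5]
grip_width: 0.0308
gripper_force: 35.0
```

```bash
python3 -c "
from h import *
s=read_state();print(s['tcp_pos'],s['tool_rot'],s['wrist_force'],s['grip_width'])
c=np.array([.6225,.006]);r=s['tcp_pos'][:2]-c;print('r',np.hypot(*r),'ang',np.arctan2(*r[::-1]),)
W=snap('wrist','w4')
for v in range(196,240,4): print(v,pt('w4',320,v).round(3))
# tool-frame rows: chord per step when yaw +a
a=.0655; y=s['tool_rot'][2]
for k in range(8):
  R=lambda t:np.array([[np.cos(t),-np.sin(t)],[np.sin(t),np.cos(t)]])
  d=R(-a*(k+1))@r-R(-a*k)@r; yy=y-a*k
  print((100*np.array([d@[np.cos(yy),np.sin(yy)],d@[np.sin(yy),-np.cos(yy)]])).round(3))
"
```

```text
[0.52374151 0.0367414  0.08875574] [3.14136633e+00 3.23996502e-04 2.84087717e+00] [ 2.66943953  1.00115179 -7.49930877] 0.030826652700749017
r 0.1034324614431984 ang 2.8398209130592997
196 [0.508 0.04  0.078]
200 [0.508 0.04  0.088]
204 [0.511 0.039 0.086]
208 [0.514 0.038 0.087]
212 [0.517 0.037 0.086]
216 [0.508 0.04  0.127]
220 [0.508 0.04  0.134]
224 [0.509 0.04  0.14 ]
228 [0.509 0.04  0.148]
232 [0.51 0.04 0.15]
236 [0.511 0.039 0.153]
[-0.023  0.677]
[-0.023  0.677]
[-0.023  0.677]
[-0.023  0.677]
[-0.023  0.677]
[-0.023  0.677]
[-0.023  0.677]
[-0.023  0.677]
```

{"name": "apply_moves", "arguments": {
  "motion": [
    {"delta_pos": [-0.014, 0.549, 0], "yaw": 0.0524},
    {"delta_pos": [-0.014, 0.549, 0], "yaw": 0.0524},
    {"delta_pos": [-0.014, 0.549, 0], "yaw": 0.0524},
    {"delta_pos": [-0.014, 0.549, 0], "yaw": 0.0524},
    {"delta_pos": [-0.014, 0.549, 0], "yaw": 0.0524},
    {"delta_pos": [-0.014, 0.549, 0], "yaw": 0.0524},
    {"delta_pos": [-0.014, 0.549, 0], "yaw": 0.0524},
    {"delta_pos": [-0.014, 0.549, 0], "yaw": 0.0524},
    {"delta_pos": [-0.014, 0.549, 0], "yaw": 0.0524},
    {"delta_pos": [-0.014, 0.549, 0], "yaw": 0.0524}
  ]
}}

```text
t: 10.52
tcp_pos: [0.5513, 0.0829, 0.0882]
tool_rot: [-3.14, -0.001, 2.316]
wrist_force: [1.9, 1.8, -8.6]
grip_width: 0.0309
gripper_force: 35.0
```

{"name": "apply_moves", "arguments": {
  "motion": [
    {"delta_pos": [0, 0, 0], "yaw": 0},
    {"delta_pos": [0, 0, 0], "yaw": 0}
  ]
}}

```text
t: 10.78
tcp_pos: [0.5516, 0.0832, 0.0884]
tool_rot: [-3.141, -0.001, 2.318]
wrist_force: [1.3, 2.6, -9.4]
grip_width: 0.0311
gripper_force: 35.0
```

```bash
python3 -c "
from h import *
s=read_state();print(s['tcp_pos'],s['tool_rot'],s['wrist_force'],s['grip_width'])
c=np.array([.6225,.006]);r=s['tcp_pos'][:2]-c;print('r',np.hypot(*r),'ang',np.arctan2(*r[::-1])-2.84)
"
```

```text
[0.55163439 0.08317038 0.08843121] [-3.14094183e+00 -1.33394513e-03  2.31814928e+00] [ 1.31074812  2.59914223 -9.3755816 ] 0.03107935403142887
r 0.1047721433817867 ang -0.5263692152713322
```

Turned by -0.526, which is right. Lowering by the lift amount; the z stop will show whether it is in the slot.

{"name": "apply_moves", "arguments": {
  "motion": [
    {"delta_pos": [0, 0, 0.4], "yaw": 0},
    {"delta_pos": [0, 0, 0.4], "yaw": 0},
    {"delta_pos": [0, 0, 0.4], "yaw": 0},
    {"delta_pos": [0, 0, 0.4], "yaw": 0},
    {"delta_pos": [0, 0, 0.4], "yaw": 0},
    {"delta_pos": [0, 0, 0.3], "yaw": 0},
    {"delta_pos": [0, 0, 0], "yaw": 0},
    {"delta_pos": [0, 0, 0], "yaw": 0}
  ]
}}

```text
t: 11.78
tcp_pos: [0.5517, 0.0831, 0.0656]
tool_rot: [-3.141, -0.001, 2.317]
wrist_force: [-2.5, 4.1, -6.1]
grip_width: 0.031
gripper_force: 35.0
```

{"name": "apply_moves", "arguments": {
  "motion": [
    {"delta_pos": [0, 0, 0], "yaw": 0},
    {"delta_pos": [0, 0, 0], "yaw": 0},
    {"delta_pos": [0, 0, 0], "yaw": 0},
    {"delta_pos": [0, 0, 0], "yaw": 0},
    {"delta_pos": [0, 0, 0], "yaw": 0}
  ],
  "jaw": 6
}}

```text
t: 12.4
tcp_pos: [0.5527, 0.0825, 0.0659]
tool_rot: [3.141, 0.0, 2.317]
wrist_force: [0.2, -0.2, -0.3]
grip_width: 0.0599
gripper_force: 0.0
```

{"name": "apply_moves", "arguments": {
  "motion": [
    {"delta_pos": [0, 0, -2.0], "yaw": 0},
    {"delta_pos": [0, 0, -4.0], "yaw": 0},
    {"delta_pos": [0, 0, -5.0], "yaw": 0},
    {"delta_pos": [0, 0, -5.0], "yaw": 0},
    {"delta_pos": [0, 0, -5.0], "yaw": 0},
    {"delta_pos": [3.0, 0, 0], "yaw": 0},
    {"delta_pos": [4.0, 0, 0], "yaw": 0},
    {"delta_pos": [0, 0, 0], "yaw": 0}
  ]
}}

```text
t: 13.4
tcp_pos: [0.5031, 0.1368, 0.2764]
tool_rot: [3.141, -0.0, 2.322]
wrist_force: [0.4, 0.8, -0.3]
grip_width: 0.0598
gripper_force: 0.0
```

```bash
python3 -c "
from h import *
c=snap('wrist','w5');t=snap('top','t5');s=snap('side','s5');st=read_state();print(st['t'],st['tcp_pos'],st['wrist_force'],st['grip_width'])
a=cv2.resize(t['pixels'][75:215,250:410],(400,350),interpolation=cv2.INTER_CUBIC);b=cv2.resize(s['pixels'][120:240,200:350],(398,350),interpolation=cv2.INTER_CUBIC)
cv2.imwrite('pics/f.png',np.hstack([a,b]))
d=c['depth'];K=c['intrinsics'];T=c['cam_to_world'];v,u=np.mgrid[:400,:640];X=np.stack([(u-K[0,2])/K[0,0]*d,(v-K[1,2])/K[1,1]*d,d],-1)@T[:3,:3].T+T[:3,3]
m=(d>0)&(np.hypot(X[...,0]-.551,X[...,1]-.083)<.03)&(X[...,2]>.1)&(X[...,2]<.17);z=X[m];print(len(z),np.percentile(z[:,2],[10,50,90]));z=z[z[:,2]>np.median(z[:,2])-.004];print(z.mean(0))
"
```

```text
13.55 [0.50565729 0.13306899 0.27572139] [0.26255036 0.36517957 0.33906854] 0.05997315530844935
653 [0.11132453 0.13049985 0.13258203]
[0.54985981 0.08304618 0.13094708]
```

View pics/f.png

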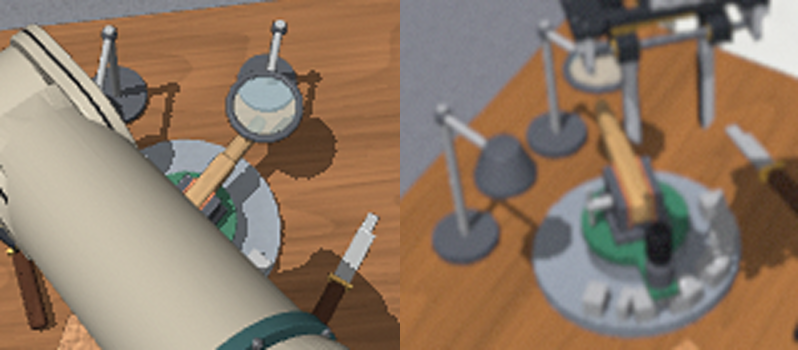

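The blank's tip is now under the clear lens (near (255,125) in the left half). The knob top is at z 0.131, the same as when home at the start, and the gripper is clear.

```bash
python3 -c "
from rig import finish_job
print(finish_job())"
```

```text
the job is handed in; nothing more can be done
None
```

The vise head is turned to the -0.524 slot with the blank's tip under the clear magnifier, the plunger is home and released, and the job was handed in at about 13.6 s; my first grip closed on top of the knob (about 10 N), and I moved none of the knives, sheath or sanding block.

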